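# Slide the two-pan palette clear of its packed rack and set it on the wooden board

### The arm

A 7-joint arm with a two-finger parallel gripper is mounted at the origin on the work surface. World frame = base frame: x ahead of the robot, y to its left, z up, the work surface at z = 0. Lengths are in m, angles in rad, forces in N, time in s.
With the tool pointing down it reaches from about 0.4 to 0.85 m from the base axis. Payload 4.5 kg.
Tool frame: the origin (TCP) lies at the very end of the fingers, on their centre line; the grasp point (between the pads) lies 19 mm behind it; z points along the fingers, x is the direction in which the jaws open and shut, and the axes are right-handed (so a half turn about z gives the same grasp; the last joint's range is limited). The gripper opens to 88 mm and grips with 3 to 60 N. Pads are 18 mm wide; open, the fingers measure 123 mm over their backs; the gripper's body (75 mm by 187 mm) begins 45 mm behind the grasp point.
Start: joints at [-1.244, 0.689, -0.195, 1.565, 0.157, 0.902, -0.215], TCP at [0.18, 0.598, 0.239] pointing down, gripper open.
Joint ranges: [-3.01, 3.01], [-0.46, 2.08], [-1.47, 1.51], [0.13, 2.56], [-1, 4.14], [0.04, 2.09], [-2.66, 2.66]. Speed limits (rad/s): [2.57, 2.57, 3.14, 3.14, 3.14, 3.14, 3.14].

### API

Orientations are given as a unit quaternion [x, y, z, w].
In Python, from plant import * gives the robot as it stands.
- The arm moves only by the tool apply_moves, never from a script. Its argument "series" is a list of rows, each an object of numbers: "x", "y", "z": the shift along the tool's x, y, z in units of 80 cm (1.0 is 80 cm); "wx", "wy", "wz": the turn, a rotation vector about the tool's x, y, z in units of pi rad (1.0 is pi rad); "fingers": the opening, from -1 (shut) to 1 (fully open), so that 0 is half open. In form: [{"x": .., "y": .., "z": .., "wx": .., "wy": .., "wz": .., "fingers": ..}, ...]. A call has 1 to 8 rows; each row shifts and turns the pose as measured when the row begins, along the tool's axes as they then stand; what a row does not reach is not made up. A row lasts 1/8 s, in which the tool goes at most 62.5 mm and 10.7 degrees, less where a joint would pass 70% of its speed; a pose out of reach is approached as far as the arm can. A call with a number of a shift or a turn outside -1 to 1 is refused whole. A call with a gripper value outside its range is refused whole. The fingers move at their own pace and stop on an object; "force" is the grip in N (left out, the last holds). Time passes only in rows, so rows that do not move let the fingers close. It gives the time, the measured TCP pose, the force and the opening at its end, in the units of the state.
- get_state(): the state, without advancing time (a new reading comes with each control period).
- snapshot(name): name is "scene" or "top" or "wrist"; returns (picture, depth): 480x640x3 uint8, red, green, blue; 480x640 float32, m along the optical axis (not along the pixel's ray), 0 where there is no reading.
- camera_model(name): a dict with "camera_matrix" (3x3 intrinsics, pixels), "world_from_camera" (4x4, takes a point from camera to world coordinates). Camera axes: x right, y up, looking along -z (the intrinsics and any distortion apply to the point x, -y, -z); pixel columns grow to the right and rows downward; lengths in m; the calibration is good to about 2 mm. A picture is of the moment at which its call begins: read the wrist's pose just before it. camera_model takes no time and is no camera call; for the wrist camera it gives the pose at the moment of the call.
- finish_job(): hands the job in, once; it reports no verdict.
The state is a dict: "clock": time; "q": joint angles; "qd": joint speeds; "joint_torque": joint torques, N m; "tool_pos": TCP position; "eef_rot": TCP orientation; "contact_force": force on the tool from outside, world axes, zero at the start; "moment": the same for the moment, N m; "opening": opening from 0.0 (shut) to 1.0 (fully open).
Only numpy, scipy, OpenCV 4.12 (cv2) and the standard library are available. Lean on these libraries where they do the work, as an engineer would, in place of code of your own. Each camera call takes 0.05 s, during which the arm holds its last target. There are 200 camera calls.

### The job

In the make-up rack three black palettes stand packed side by side with no room for fingers; take the one with two large rectangular pans. Slide it lengthwise out onto the rack's empty ledge until its sides are free, then pick it up and set it down gently, not dropped, in the middle of the wooden board, lying flat and lengthwise along the board. Leave the other two palettes in their places in the rack.

Things in the scene. Friction and masses are not known exactly. Their poses are not given: they have to be found in the camera images.
- duo_center (a point): Palette to take: flat black block 110 mm long, 48 wide, 22 high, about 0.1 kg, TWO large rectangular pans in its top; in any of the three places of the row. Point: its centre, half-way up; x along its length, at the start towards the rack's empty ledge (away from the robot), z up. It lies on the rack's floor, 6 mm above the table, and slides freely; nothing stands at either end of it or above it.
- trio_center (a point): Palette with three large round pans, to be left alone; size, point and axes as the two-pan palette. The rack (fixed, aluminium) holds the three palettes side by side along y, about 1 mm apart, between two side cheeks 6 mm thick that reach 26 mm above the table and are only as long as the palettes (palette tops: 28 mm above the table).
- ten_center (a point): Palette with ten small round pans, to be left alone; size, point and axes as the two-pan palette. The rack's floor stops 2.5 mm beyond the palettes at the robot's end; at the far end it runs on as an empty, open-sided flat ledge of 92 mm, 6 mm above the table.
- slab_top (a point): Fixed brown wooden board lying on the table, 210 mm long, 130 mm wide, 12 mm thick, rimless. The point is the centre of its top face; x runs along its length, y across its width, z up.

How it is judged:
By the outcome, as a careful person would: the job done as asked, in the order asked, and still so for the second after the job is handed in, with the robot touching nothing.
It also fails if it takes over 53 s, if anything falls off the work surface, if the arm or the gripper's body presses on something with over 40 N, if the wrist force passes 120 N, or if a joint passes its speed limit or range.

## Working session

There is one attempt and no reset: what is moved stays moved. The work goes in short steps, Python scripts to look and compute and a tool call to move; the robot and the scene stay as the last step left them, time stands still between calls to the robot, and variables do not carry over. Pictures are saved under pics/ and viewed, about 8 in all and at most 12, crops included, and the job is handed in when it is done.

Besides the shell and the picture viewer there is one more tool, called after "Request:" as name(argument=value, ...) on one line, values as JSON. apply_moves: Moves the arm, as the interface text tells. Its arguments: {"type":"object","properties":{"series":{"type":"array","items":{"type":"object","properties":{"x":{"type":"number"},"y":{"type":"number"},"z":{"type":"number"},"wx":{"type":"number"},"wy":{"type":"number"},"wz":{"type":"number"},"fingers":{"type":"number"}}}},"force":{"type":"number"}},"required":["series"]}

```bash
mkdir -p pics
cat > h.py <<'E'
from plant import *
import numpy as np, cv2
from scipy.spatial.transform import Rotation as R
def save(n,name):
    p,d=snapshot(n); cv2.imwrite('pics/'+name,p[:,:,::-1]); np.save('pics/'+name+'.npy',d); return p,d
def ray(n,uv,z,cm=None):
    c=cm or camera_model(n); K=np.array(c["camera_matrix"]);T=np.array(c["world_from_camera"])
    uv=np.atleast_2d(uv).astype(float); 
    d=np.c_[uv,np.ones(len(uv))]@np.linalg.inv(K).T*[1,-1,-1]
    d=d@T[:3,:3].T; o=T[:3,3]; return o+d*((z-o[2])/d[:,2:])
def st():
    s=get_state(); print(s["clock"],np.round(s["tool_pos"],4),np.round(s["eef_rot"],3),'axes',np.round(R.from_quat(s["eef_rot"]).as_matrix(),3).tolist(),np.round(s["contact_force"],1),round(s["opening"],3)); return s
E
python3 - <<'E'
from h import *
st()
p,d=save("top","top1.png"); c=camera_model("top"); print(c)
p2,d=save("scene","scene1.png")
cv2.imwrite('pics/both1.png',cv2.resize(np.vstack([p[:,:,::-1],p2[:,:,::-1]]),None,fx=.6,fy=.6))
E
```

```text
0.0 [0.1802 0.5978 0.2379] [ 0.803  0.596 -0.001  0.001] axes [[0.289, 0.957, -0.0], [0.957, -0.289, -0.002], [-0.002, 0.0, -1.0]] [ 0.2 -0.3 -0. ] 1.002
{'camera_matrix': array([[575.23329334,   0.        , 328.22662104],
       [  0.        , 575.23329334, 227.73068325],
       [  0.        ,   0.        ,   1.        ]]), 'world_from_camera': array([[ 0.0221947 ,  0.98821848, -0.15143196,  0.41668753],
       [-0.99968448,  0.02015518, -0.01499005, -0.02126562],
       [-0.01176131,  0.15171688,  0.98835402,  0.82712419],
       [ 0.        ,  0.        ,  0.        ,  1.        ]])}
```

View pics/top1.png

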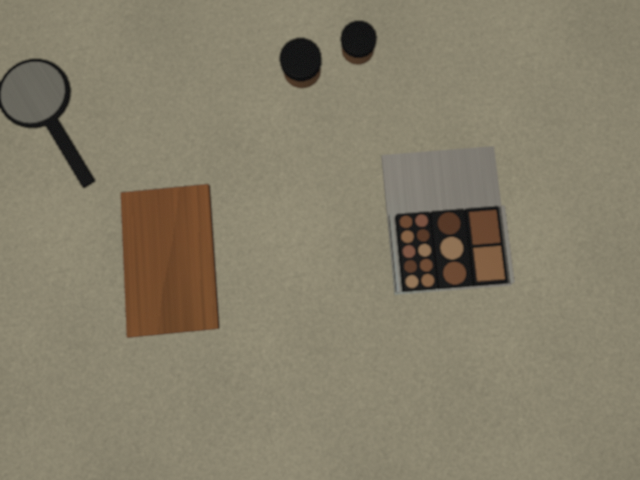

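The duo is the rightmost one (about 487,247), with the ledge towards +x (up in the picture) and the board at about (170,260).

```bash
cat > m.py <<'E'
from h import *
p=cv2.imread('pics/top1.png'); hsv=cv2.cvtColor(p,cv2.COLOR_BGR2HSV)
def rect(mask,z,roi,cm="top"):
    m=np.zeros_like(mask); x0,y0,x1,y1=roi; m[y0:y1,x0:x1]=mask[y0:y1,x0:x1]
    m=cv2.morphologyEx(m,cv2.MORPH_CLOSE,np.ones((5,5)))
    c=max(cv2.findContours(m,0,2)[0],key=cv2.contourArea)
    w=ray(cm,c[:,0,:],z)[:,:2]
    (cx,cy),s,a=cv2.minAreaRect((w*1000).astype(np.float32)); return np.round([cx,cy,*s,a],1)
brown=((hsv[...,1]>105)).astype(np.uint8)
print('board',rect(brown,.012,(100,160,240,360)))
print('duo pans',rect(brown,.028,(468,200,515,295)))
dark=((hsv[...,2]<60)|(hsv[...,1]>90)).astype(np.uint8)
print('row',rect(dark,.028,(390,195,515,300)))
gray=((hsv[...,1]<28)).astype(np.uint8)
print('ledge',rect(gray,.006,(370,130,510,212)))
E
python3 m.py
```

```text
board [492.1 218.  207.7 128.8   6.9]
duo pans [ 519.7 -230.1   99.5   41.     5.7]
row [ 514.1 -180.6  107.9  146.9    5.7]
ledge [ 612.2 -174.    96.7  168.9    5.5]
```

```bash
cat > plan.py <<'E'
import sys; from h import *
# plan.py x y z yaw_toolx_deg : tool-axis shift (80cm units) and turn needed
s=st(); x,y,z,a=map(float,sys.argv[1:]); A=np.radians(a)
M=R.from_quat(s["eef_rot"]).as_matrix(); 
T=np.c_[[np.cos(A),np.sin(A),0],[np.sin(A),-np.cos(A),0],[0,0,-1]]
d=np.array([x,y,z])-s["tool_pos"]
w=R.from_matrix(M.T@T).as_rotvec()
n=max(np.linalg.norm(d)/.0625,np.linalg.norm(w)/np.radians(10.7)); print('rows min',round(n,2),'world d',np.round(d,4))
print('tool shift',np.round(M.T@d/.8,4),'turn',np.round(w/np.pi,4),'shift in final axes',np.round(T.T@d/.8,4))
E
python3 plan.py .48 .2 .2 95.7; python3 plan.py .43 -.239 .2 95.7
```

```text
0.1 [0.1802 0.5979 0.238 ] [ 0.803  0.596 -0.001  0.001] axes [[0.288, 0.957, -0.0], [0.957, -0.288, -0.002], [-0.002, 0.0, -1.0]] [ 0.2 -1.   0.1] 1.0
rows min 7.99 world d [ 0.2998 -0.3979 -0.038 ]
tool shift [-0.368   0.5022  0.0482] turn [-1.000e-04  5.000e-04 -1.248e-01] shift in final axes [-0.5321  0.3234  0.0475]
0.1 [0.1802 0.5979 0.238 ] [ 0.803  0.596 -0.001  0.001] axes [[0.288, 0.957, -0.0], [0.957, -0.288, -0.002], [-0.002, 0.0, -1.0]] [ 0.2 -1.   0.1] 1.0
rows min 13.99 world d [ 0.2498 -0.8369 -0.038 ]
tool shift [-0.9115  0.6007  0.0491] turn [-1.000e-04  5.000e-04 -1.248e-01] shift in final axes [-1.0719  0.2068  0.0475]
```

Shift first in the present axes, turning later.

Request:
apply_moves(series=[{"x": -0.045,"y": 0.06,"z": 0.005},{"x": -0.045,"y": 0.06,"z": 0.005},{"x": -0.045,"y": 0.06,"z": 0.005},{"x": -0.045,"y": 0.06,"z": 0.005},{"x": -0.045,"y": 0.06,"z": 0.005},{"x": -0.045,"y": 0.06,"z": 0.005,"wz": -0.045},{"x": -0.055,"y": 0.05,"z": 0.005,"wz": -0.04},{"x": -0.06,"y": 0.04,"z": 0.005,"wz": -0.04,"fingers": -1}])

```text
schema error: expected keys x, y, z, wx, wy, wz, fingers
```

```bash
python3 plan.py .42 -.239 .16 95.7
```

```text
0.1 [0.1802 0.5979 0.238 ] [ 0.803  0.596 -0.001  0.001] axes [[0.288, 0.957, -0.0], [0.957, -0.288, -0.002], [-0.002, 0.0, -1.0]] [ 0.2 -1.   0.1] 1.0
rows min 13.98 world d [ 0.2398 -0.8369 -0.078 ]
tool shift [-0.915   0.5887  0.0991] turn [-1.000e-04  5.000e-04 -1.248e-01] shift in final axes [-1.0707  0.1943  0.0975]
```

All keys needed.

Request:
apply_moves(series=[{"x": -0.045,"y": 0.06,"z": 0.005,"wx": 0,"wy": 0,"wz": 0,"fingers": -1},{"x": -0.045,"y": 0.06,"z": 0.005,"wx": 0,"wy": 0,"wz": 0,"fingers": -1},{"x": -0.045,"y": 0.06,"z": 0.005,"wx": 0,"wy": 0,"wz": 0,"fingers": -1},{"x": -0.045,"y": 0.06,"z": 0.005,"wx": 0,"wy": 0,"wz": 0,"fingers": -1},{"x": -0.045,"y": 0.06,"z": 0.005,"wx": 0,"wy": 0,"wz": 0,"fingers": -1},{"x": -0.045,"y": 0.06,"z": 0.005,"wx": 0,"wy": 0,"wz": -0.045,"fingers": -1},{"x": -0.055,"y": 0.05,"z": 0.005,"wx": 0,"wy": 0,"wz": -0.04,"fingers": -1},{"x": -0.06,"y": 0.04,"z": 0.005,"wx": 0,"wy": 0,"wz": -0.04,"fingers": -1}], force=15)

```text
clock: 1.1
tool_pos: [0.4633, 0.2044, 0.2019]
eef_rot: [0.662, 0.749, -0.001, -0.001]
contact_force: [0.3, 0.9, 0.7]
opening: 0.117
```

```bash
python3 plan.py .42 -.239 .16 95.7
```

```text
1.1 [0.4633 0.2044 0.2019] [ 0.662  0.749 -0.001 -0.001] axes [[-0.123, 0.992, -0.003], [0.992, 0.123, 0.001], [0.001, -0.003, -1.0]] [0.3 0.9 0.7] 0.117
rows min 7.16 world d [-0.0433 -0.4434 -0.0419]
tool shift [-0.5434 -0.1219  0.0521] turn [-0.001  -0.0004  0.0077] shift in final axes [-0.5462 -0.1089  0.0524]
```

Request:
apply_moves(series=[{"x": -0.068,"y": -0.014,"z": 0.0065,"wx": 0,"wy": 0,"wz": 0.008,"fingers": -1},{"x": -0.068,"y": -0.014,"z": 0.0065,"wx": 0,"wy": 0,"wz": 0,"fingers": -1},{"x": -0.068,"y": -0.014,"z": 0.0065,"wx": 0,"wy": 0,"wz": 0,"fingers": -1},{"x": -0.068,"y": -0.014,"z": 0.0065,"wx": 0,"wy": 0,"wz": 0,"fingers": -1},{"x": -0.068,"y": -0.014,"z": 0.0065,"wx": 0,"wy": 0,"wz": 0,"fingers": -1},{"x": -0.068,"y": -0.014,"z": 0.0065,"wx": 0,"wy": 0,"wz": 0,"fingers": -1},{"x": -0.068,"y": -0.014,"z": 0.0065,"wx": 0,"wy": 0,"wz": 0,"fingers": -1},{"x": -0.068,"y": -0.014,"z": 0.0065,"wx": 0,"wy": 0,"wz": 0,"fingers": -1}])

```text
clock: 2.1
tool_pos: [0.4182, -0.2521, 0.1566]
eef_rot: [0.672, 0.74, 0.001, -0.001]
contact_force: [1.0, 0.0, -0.2]
opening: 0.003
```

```bash
python3 plan.py .43 -.239 .03 95.7
python3 - <<'E'
from h import *
c=camera_model("wrist"); np.save('pics/w1cm.npy',c,allow_pickle=True); print(np.round(c["world_from_camera"],3).tolist(),c["camera_matrix"][0])
save("wrist","w1.png")
E
```

```text
2.1 [ 0.4182 -0.2521  0.1566] [ 0.672  0.74   0.001 -0.001] axes [[-0.096, 0.995, -0.0], [0.995, 0.096, 0.003], [0.003, 0.0, -1.0]] [ 1.   0.  -0.2] 0.003
rows min 2.05 world d [ 0.0118  0.0131 -0.1266]
tool shift [0.0143 0.0162 0.1583] turn [ 0.     -0.001  -0.0012] shift in final axes [0.0148 0.0163 0.1583]
[[-0.096, -0.961, -0.259, 0.352], [0.995, -0.092, -0.028, -0.259], [0.004, -0.261, 0.965, 0.303], [0.0, 0.0, 0.0, 1.0]] [333.12409503   0.         310.27950326]
```

View pics/w1.png

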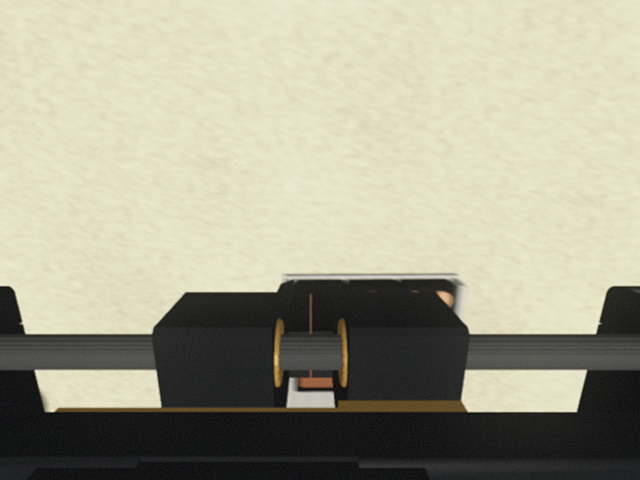

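The rack's near edge is at row 275 (u 283–460), and the fingers hide most of it. I'll check the finger size from depth before going down into the slot.

Run:
```python
from h import *
d=np.load('pics/w1.png.npy'); c=camera_model("wrist"); K=c["camera_matrix"];T=c["world_from_camera"]
s=get_state();M=R.from_quat(s["eef_rot"]).as_matrix()
for v,u in [(285,240),(285,310),(300,190),(300,250),(300,305),(300,370),(300,425),(320,170),(320,300),(320,455),(350,200),(350,310),(400,200),(400,440),(280,350),(290,400),(277,300),(277,450)]:
    z=d[v,u]; P=np.array([(u-K[0,2])/K[0,0]*z,-(v-K[1,2])/K[1,1]*z,-z]); W=T[:3,:3]@P+T[:3,3]
    print(v,u,round(float(z),4),'tool',np.round(M.T@(W-s["tool_pos"])*1000,1),'world',np.round(W*1000,1))
t=ray("wrist",[(283,282),(460,278)],.028); print(t)
```

```text
285 240 0.3242 tool [-68.3  56.6 155.9] world [ 4.763e+02 -3.260e+02 -4.000e-01]
285 310 0.1555 tool [-0.2 -7.3 -1.7] world [ 407.6 -262.9  157.3]
300 190 0.0779 tool [-28.2 -33.2 -75. ] world [ 384.3 -292.7  230.8]
300 250 0.0781 tool [-14.2 -33.2 -74.9] world [ 383.2 -278.8  230.6]
300 305 0.1373 tool [ -2.2  -8.2 -20.3] world [ 406.9 -264.9  175.9]
300 370 0.0786 tool [ 14.  -33.  -74.5] world [ 381.  -250.6  230.1]
300 425 0.0784 tool [ 26.9 -33.1 -74.6] world [ 379.9 -237.8  230.2]
320 170 0.0687 tool [-29.  -33.1 -84.6] world [ 384.5 -293.5  240.3]
320 300 0.1208 tool [ -3.8  -8.2 -37.4] world [ 407.1 -266.4  193. ]
320 455 0.0685 tool [ 29.7 -33.3 -84.8] world [ 379.5 -235.   240.4]
350 200 0.0658 tool [-21.9 -28.9 -88.8] world [ 388.2 -286.   244.5]
350 310 0.0743 tool [ -0.1 -24.1 -81.3] world [ 391.2 -264.   236.9]
400 200 0.0682 tool [-22.6 -17.6 -89.3] world [ 399.5 -285.8  245. ]
400 440 0.0692 tool [ 26.9 -16.9 -88.5] world [ 396.  -236.4  244.1]
280 350 0.3131 tool [ 37.4  47.8 146.7] world [ 458.8 -221.4    8.6]
290 400 0.2952 tool [ 79.6  49.8 127.6] world [ 457.4 -179.1   27.5]
277 300 0.3161 tool [ -9.7  46.2 150.2] world [ 461.1 -268.4    5.1]
277 450 0.3155 tool [132.4  45.8 149.6] world [ 449.  -126.9    5.4]
[[ 0.45839783 -0.28290126  0.028     ]
 [ 0.44161465 -0.1286686   0.028     ]]
```

```bash
python3 plan.py .43 -.239 .04 95.6;python3 plan.py .43 -.239 .014 95.6
```

```text
2.15 [ 0.4148 -0.2621  0.1555] [ 0.677  0.736 -0.002 -0.   ] axes [[-0.082, 0.997, -0.004], [0.997, 0.082, -0.003], [-0.003, -0.004, -1.0]] [ 0.2 -6.5 -0.4] 0.006
rows min 1.9 world d [ 0.0152  0.0231 -0.1155]
tool shift [0.0276 0.0219 0.1442] turn [-0.0013  0.0009 -0.0049] shift in final axes [0.0269 0.0217 0.1444]
2.15 [ 0.4148 -0.2621  0.1555] [ 0.677  0.736 -0.002 -0.   ] axes [[-0.082, 0.997, -0.004], [0.997, 0.082, -0.003], [-0.003, -0.004, -1.0]] [ 0.2 -6.5 -0.4] 0.006
rows min 2.31 world d [ 0.0152  0.0231 -0.1415]
tool shift [0.0277 0.022  0.1767] turn [-0.0013  0.0009 -0.0049] shift in final axes [0.0269 0.0217 0.1769]
```

Request:
apply_moves(series=[{"x": 0.027,"y": 0.022,"z": 0.04,"wx": 0,"wy": 0,"wz": -0.005,"fingers": -1},{"x": 0,"y": 0,"z": 0.05,"wx": 0,"wy": 0,"wz": 0,"fingers": -1},{"x": 0,"y": 0,"z": 0.04,"wx": 0,"wy": 0,"wz": 0,"fingers": -1},{"x": 0,"y": 0,"z": 0.015,"wx": 0,"wy": 0,"wz": 0,"fingers": -1},{"x": 0,"y": 0,"z": 0,"wx": 0,"wy": 0,"wz": 0,"fingers": -1}])

```text
clock: 2.78
tool_pos: [0.4306, -0.2431, 0.0359]
eef_rot: [0.675, 0.738, -0.002, 0.001]
contact_force: [0.9, 0.1, 0.5]
opening: 0.002
```

```bash
python3 plan.py .43 -.239 .014 95.6
```

```text
2.775 [ 0.4306 -0.2431  0.0359] [ 0.675  0.738 -0.002  0.001] axes [[-0.089, 0.996, -0.002], [0.996, 0.089, -0.005], [-0.005, -0.002, -1.0]] [0.9 0.1 0.5] 0.002
rows min 0.36 world d [-0.0006  0.0041 -0.0219]
tool shift [ 0.0053 -0.0003  0.0274] turn [-0.0008  0.0015 -0.0027] shift in final axes [ 0.0051 -0.0003  0.0274]
```

Request:
apply_moves(series=[{"x": 0.005,"y": 0,"z": 0.017,"wx": 0,"wy": 0.001,"wz": -0.003,"fingers": -1},{"x": 0,"y": 0,"z": 0.01,"wx": 0,"wy": 0,"wz": 0,"fingers": -1},{"x": 0,"y": 0,"z": 0,"wx": 0,"wy": 0,"wz": 0,"fingers": -1}])

```text
clock: 3.15
tool_pos: [0.432, -0.2401, 0.0165]
eef_rot: [0.672, 0.741, -0.001, 0.002]
contact_force: [-1.1, 0.3, 1.4]
opening: 0.005
```

```bash
python3 plan.py .462 -.2357 .014 95.6
python3 - <<'E'
from h import *
save("wrist","w2.png");p,_=save("scene","s2.png")
E
```

```text
3.15 [ 0.432  -0.2401  0.0165] [ 0.672  0.741 -0.001  0.002] axes [[-0.097, 0.995, 0.002], [0.995, 0.097, -0.004], [-0.004, 0.002, -1.0]] [-1.1  0.3  1.4] 0.005
rows min 0.49 world d [ 0.03    0.0044 -0.0025]
tool shift [0.0018 0.0378 0.0032] turn [ 0.0006  0.0012 -0.0001] shift in final axes [0.0018 0.0378 0.0031]
```

View pics/s2.png

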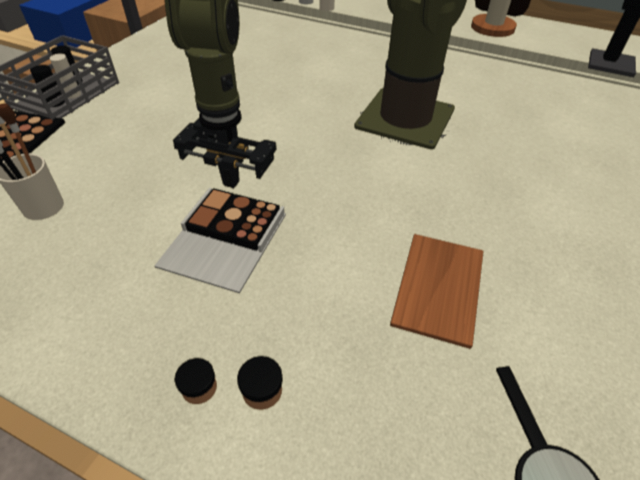

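Run:
```python
from h import *
p=cv2.imread('pics/s2.png'); hsv=cv2.cvtColor(p,cv2.COLOR_BGR2HSV)
m=((hsv[...,1]>90)&(hsv[...,2]>60)).astype(np.uint8)
n,l,s,c=cv2.connectedComponentsWithStats(m)
for i in range(1,n):
    if 180<c[i][0]<290 and 185<c[i][1]<250 and s[i,4]>20: print(c[i],s[i,4],ray("scene",c[i],.028)*1000)
crop=p[130:290,130:300]; cv2.imwrite('pics/c2.png',cv2.resize(crop,None,fx=3.5,fy=3.5,interpolation=2))
```

```text
[209.45170068 207.76734694] 735 [[ 520.37664298 -231.827288     28.        ]]
[232.54989817 213.62321792] 491 [[ 514.77220753 -183.25212122   28.        ]]
[253.4159292  214.39823009] 226 [[ 499.22934585 -146.63050201   28.        ]]
[268.81372549 209.78431373] 102 [[ 475.22083458 -126.73496185   28.        ]]
[256.88235294 228.5828877 ] 187 [[ 529.02204464 -121.43534473   28.        ]]
[240.93846154 233.38461538] 65 [[ 552.34751295 -141.23250922   28.        ]]
```

View pics/c2.png

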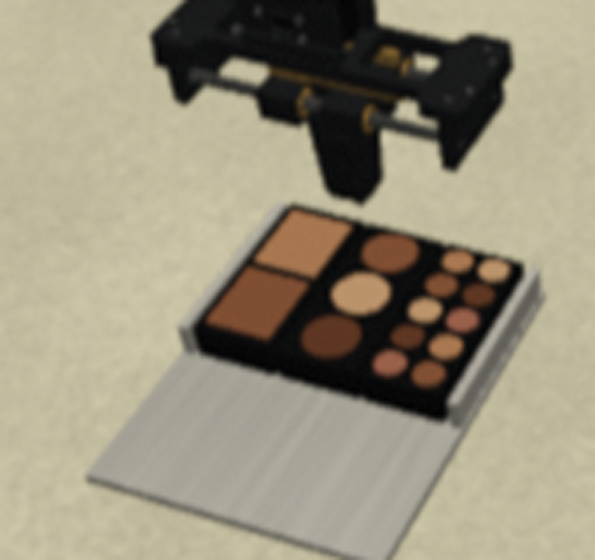

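Run:
```python
from h import *
c=camera_model("scene");K=c["camera_matrix"];T=np.linalg.inv(c["world_from_camera"])
def pr(P):
    q=T[:3,:3]@P+T[:3,3]; return (np.array([K[0,0]*q[0]/-q[2]+K[0,2],-K[1,1]*q[1]/-q[2]+K[1,2]])-130)*3.5
t=np.array([.432,-.2401,.0165]);x=np.array([-.097,.995,0]);y=np.array([.995,.097,0])
for a in(-17.5,17.5):
  for b in(-8,8): print(a,b,pr(t+x*a/1e3+y*b/1e3))
print(pr(t))
```

```text
-17.5 -8 [335.64694733 176.01442482]
-17.5 8 [322.92503472 192.24231284]
17.5 -8 [388.67775887 189.37795635]
17.5 8 [376.44677554 205.88544873]
[355.8528489  190.80789321]
```

Request:
apply_moves(series=[{"x": 0.001,"y": 0.015,"z": 0.002,"wx": 0,"wy": 0,"wz": 0,"fingers": -1},{"x": 0,"y": 0.015,"z": 0,"wx": 0,"wy": 0,"wz": 0,"fingers": -1},{"x": 0,"y": 0.015,"z": 0,"wx": 0,"wy": 0,"wz": 0,"fingers": -1},{"x": 0,"y": 0.015,"z": 0,"wx": 0,"wy": 0,"wz": 0,"fingers": -1}])

```text
clock: 3.75
tool_pos: [0.4832, -0.2349, 0.0163]
eef_rot: [0.672, 0.74, -0.0, 0.003]
contact_force: [-0.4, -0.5, 0.5]
opening: 0.005
```

```bash
python3 plan.py .55 -.227 .015 95.6
```

```text
3.75 [ 0.4832 -0.2349  0.0163] [ 0.672  0.74  -0.     0.003] axes [[-0.096, 0.995, 0.004], [0.995, 0.096, -0.004], [-0.004, 0.003, -1.0]] [-0.4 -0.5  0.5] 0.005
rows min 1.08 world d [ 0.0668  0.0079 -0.0013]
tool shift [0.0018 0.0841 0.0019] turn [ 0.0011  0.0014 -0.0005] shift in final axes [0.0017 0.0841 0.0016]
```

Request:
apply_moves(series=[{"x": 0.001,"y": 0.017,"z": 0.001,"wx": 0,"wy": 0,"wz": 0,"fingers": -1},{"x": 0,"y": 0.017,"z": 0,"wx": 0,"wy": 0,"wz": 0,"fingers": -1},{"x": 0,"y": 0.017,"z": 0,"wx": 0,"wy": 0,"wz": 0,"fingers": -1},{"x": 0,"y": 0.015,"z": 0,"wx": 0,"wy": 0,"wz": 0,"fingers": -1},{"x": 0,"y": 0.008,"z": 0,"wx": 0,"wy": 0,"wz": 0,"fingers": -1},{"x": 0,"y": 0,"z": 0,"wx": 0,"wy": 0,"wz": 0,"fingers": -1}])

```text
clock: 4.5
tool_pos: [0.5471, -0.2271, 0.0153]
eef_rot: [0.672, 0.74, 0.0, 0.003]
contact_force: [-0.9, 0.3, -0.2]
opening: 0.004
```

Run:
```python
from h import *
st(); p,_=save("top","t3.png"); c=p[120:310,360:540,::-1]; cv2.imwrite('pics/t3c.png',cv2.resize(c,None,fx=3,fy=3))
```

```text
4.5 [ 0.5471 -0.2271  0.0153] [0.672 0.74  0.    0.003] axes [[-0.096, 0.995, 0.004], [0.995, 0.096, -0.003], [-0.003, 0.004, -1.0]] [-0.9  0.3 -0.2] 0.004
```

View pics/t3c.png

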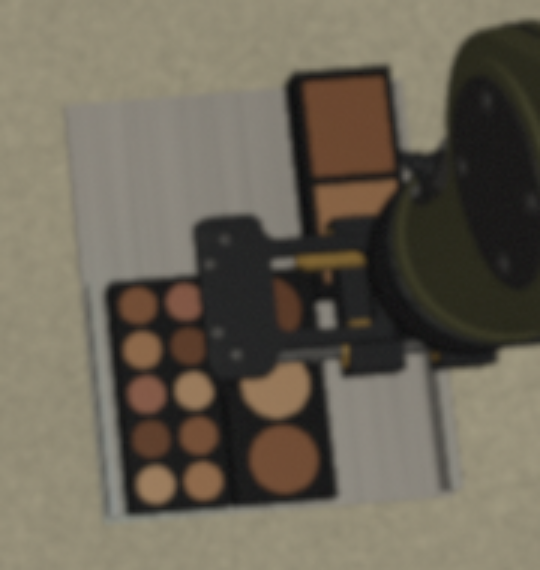

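Run:
```python
from h import *
f=lambda u,v:(360+u/3,120+v/3)
print(ray("top",[f(292,77),f(388,67),f(302,84),f(389,78),f(310,180),f(398,173)],.028)*1000)
print(ray("top",[f(70,107),f(400,85)],.006)*1000)
print(ray("top",[f(108,290),f(200,280)],.028)*1000)
```

```text
[[ 661.85745251 -191.5076467    28.        ]
 [ 667.65440327 -237.30762627   28.        ]
 [ 658.48836093 -196.22730594   28.        ]
 [ 662.22410715 -237.67376542   28.        ]
 [ 611.57811908 -199.40882282   28.        ]
 [ 615.77920456 -240.97702632   28.        ]]
[[ 651.36368338  -87.47650273    6.        ]
 [ 665.53345742 -248.93234869    6.        ]]
[[ 556.8261837  -104.1920148    28.        ]
 [ 562.45889111 -147.28761863   28.        ]]
```

Request:
apply_moves(series=[{"x": 0,"y": 0.008,"z": 0,"wx": 0,"wy": 0,"wz": 0,"fingers": -1},{"x": 0,"y": 0.008,"z": 0,"wx": 0,"wy": 0,"wz": 0,"fingers": -1},{"x": 0,"y": 0.008,"z": 0,"wx": 0,"wy": 0,"wz": 0,"fingers": -1},{"x": 0,"y": 0.002,"z": 0,"wx": 0,"wy": 0,"wz": 0,"fingers": -1},{"x": 0,"y": 0,"z": 0,"wx": 0,"wy": 0,"wz": 0,"fingers": -1},{"x": 0,"y": -0.02,"z": 0,"wx": 0,"wy": 0,"wz": 0,"fingers": -1},{"x": 0,"y": -0.01,"z": -0.05,"wx": 0,"wy": 0,"wz": 0,"fingers": -1},{"x": 0,"y": -0.05,"z": -0.05,"wx": 0,"wy": 0,"wz": 0,"fingers": -1}])

```text
clock: 5.55
tool_pos: [0.5044, -0.2296, 0.0945]
eef_rot: [0.671, 0.741, 0.0, 0.001]
contact_force: [0.4, -0.2, -0.1]
opening: 0.006
```

Request:
apply_moves(series=[{"x": 0,"y": -0.05,"z": -0.05,"wx": 0,"wy": 0,"wz": 0,"fingers": 1},{"x": 0.0,"y": -0.07,"z": -0.02,"wx": 0,"wy": 0,"wz": 0,"fingers": 1},{"x": 0,"y": -0.02,"z": 0,"wx": 0,"wy": 0,"wz": 0,"fingers": 1},{"x": 0,"y": 0,"z": 0,"wx": 0,"wy": 0,"wz": 0,"fingers": 1}])

```text
clock: 6.05
tool_pos: [0.3887, -0.2421, 0.1545]
eef_rot: [0.672, 0.74, 0.0, 0.004]
contact_force: [0.4, 0.4, -0.3]
opening: 0.437
```

Run:
```python
from h import *
st(); p,_=save("top","t4.png"); c=p[120:310,360:540,::-1]; cv2.imwrite('pics/t4c.png',cv2.resize(c,None,fx=3,fy=3))
```

```text
6.05 [ 0.3887 -0.2421  0.1545] [0.672 0.74  0.    0.004] axes [[-0.096, 0.995, 0.006], [0.995, 0.096, -0.005], [-0.005, 0.005, -1.0]] [ 0.4  0.4 -0.3] 0.437
```

View pics/t4c.png

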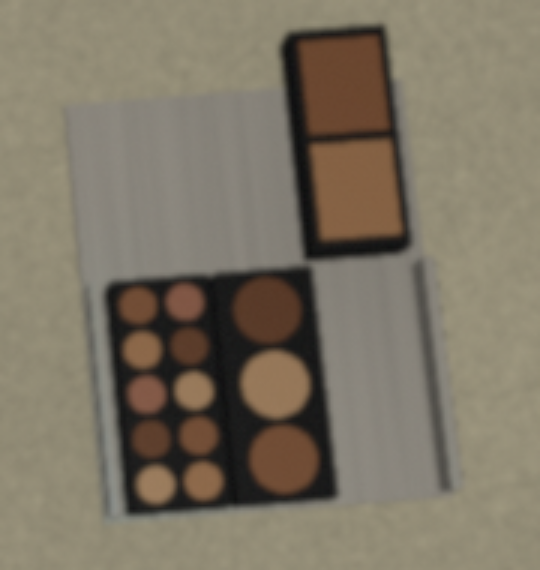

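Clean: the duo is fully out of the slot, a little overhanging the ledge, still straight, and the other two have not moved.

```bash
python3 - <<'E'
from h import *
import m
p=cv2.imread('pics/t4.png'); hsv=cv2.cvtColor(p,cv2.COLOR_BGR2HSV)
b=(hsv[...,1]>105).astype(np.uint8)
print('duo',m.rect(b,.028,(450,125,505,206)))
E
python3 plan.py .628 -.22 .12 95.6
```

```text
board [492.1 218.  207.7 128.8   6.9]
duo pans [ 519.7 -230.1   99.5   41.     5.7]
row [ 514.1 -180.6  107.9  146.9    5.7]
ledge [ 612.2 -174.    96.7  168.9    5.5]
duo [ 633.3 -217.8  100.2   41.     5.5]
6.1 [ 0.3895 -0.242   0.1544] [0.672 0.741 0.    0.004] axes [[-0.097, 0.995, 0.006], [0.995, 0.097, -0.005], [-0.005, 0.006, -1.0]] [-0.3  0.1 -0.8] 0.481
rows min 3.87 world d [ 0.2385  0.022  -0.0344]
tool shift [-0.0014  0.2991  0.0447] turn [ 0.0018  0.0016 -0.0002] shift in final axes [-0.0018  0.2994  0.043 ]
```

Request:
apply_moves(series=[{"x": 0,"y": 0.07,"z": 0.0,"wx": 0.001,"wy": 0.001,"wz": 0,"fingers": 1},{"x": 0,"y": 0.07,"z": 0.0,"wx": 0.001,"wy": 0.001,"wz": 0,"fingers": 1},{"x": 0,"y": 0.07,"z": 0.0,"wx": 0,"wy": 0,"wz": 0,"fingers": 1},{"x": 0,"y": 0.07,"z": 0.02,"wx": 0,"wy": 0,"wz": 0,"fingers": 1},{"x": 0,"y": 0.026,"z": 0.04,"wx": 0,"wy": 0,"wz": 0,"fingers": 1},{"x": 0,"y": 0,"z": 0.02,"wx": 0,"wy": 0,"wz": 0,"fingers": 1},{"x": 0,"y": 0,"z": 0,"wx": 0,"wy": 0,"wz": 0,"fingers": 1}])

```text
clock: 6.98
tool_pos: [0.6491, -0.2104, 0.0837]
eef_rot: [0.671, 0.742, 0.004, -0.001]
contact_force: [-0.2, -0.3, -0.0]
opening: 1.004
```

```bash
python3 plan.py .6333 -.2178 .012 95.5;  python3 - <<'E'
from h import *
c=camera_model("wrist"); p,d=save("wrist","w5.png"); 
import pickle; pickle.dump(c,open('w5.pkl','wb'))
E
```

```text
6.975 [ 0.6491 -0.2104  0.0837] [ 0.671  0.742  0.004 -0.001] axes [[-0.101, 0.995, 0.004], [0.995, 0.101, 0.008], [0.008, 0.005, -1.0]] [-0.2 -0.3 -0. ] 1.004
rows min 1.18 world d [-0.0158 -0.0074 -0.0717]
tool shift [-0.0079 -0.021   0.0895] turn [ 0.0015 -0.0025  0.0016] shift in final axes [-0.0073 -0.0205  0.0896]
```

View pics/w5.png

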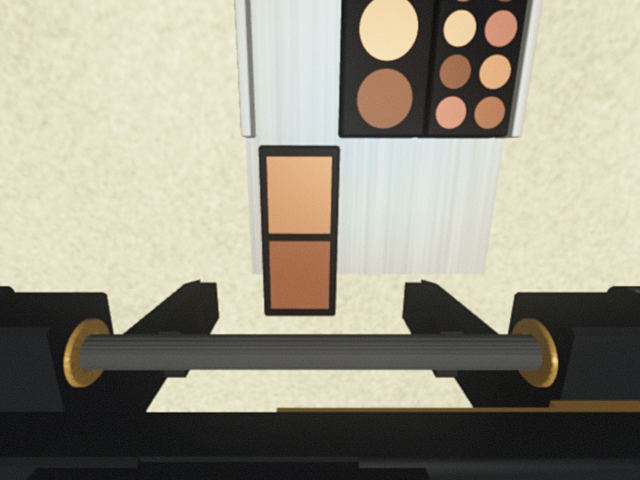

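Run:
```python
from h import *
import pickle; c=pickle.load(open('w5.pkl','rb'))
q=ray("wrist",[(260,147),(339,147),(335,315),(265,315)],.028,c)*1000; print(q, q.mean(0)); a=(q[2]+q[3]-q[0]-q[1])/2; print(np.linalg.norm(a),np.degrees(np.arctan2(a[1],a[0])), np.linalg.norm(q[1]-q[0]))
```

```text
[[ 582.29445243 -246.18066012   28.        ]
 [ 577.61160571 -200.39134147   28.        ]
 [ 684.99370451 -189.63665444   28.        ]
 [ 689.54836022 -236.19794573   28.        ]] [ 633.61203072 -218.10165044   28.        ]
107.81773409207008 5.518594409570995 46.028151783628054
```

Request:
apply_moves(series=[{"x": -0.007,"y": -0.02,"z": 0.02,"wx": 0.001,"wy": -0.002,"wz": 0.001,"fingers": 1},{"x": 0,"y": 0,"z": 0.01,"wx": 0,"wy": 0,"wz": 0,"fingers": 1},{"x": 0,"y": 0,"z": 0,"wx": 0,"wy": 0,"wz": 0,"fingers": 1}])

```text
clock: 7.4
tool_pos: [0.6349, -0.2188, 0.0637]
eef_rot: [0.672, 0.74, 0.003, 0.003]
contact_force: [0.2, 0.7, -0.5]
opening: 1.002
```

```bash
python3 plan.py .6335 -.218 .011 95.5
```

```text
7.4 [ 0.6349 -0.2188  0.0637] [0.672 0.74  0.003 0.003] axes [[-0.096, 0.995, 0.007], [0.995, 0.096, 0.0], [-0.0, 0.007, -1.0]] [ 0.2  0.7 -0.5] 1.002
rows min 0.84 world d [-0.0014  0.0008 -0.0527]
tool shift [ 0.0012 -0.0022  0.0659] turn [0.0024 0.0001 0.0001] shift in final axes [ 0.0012 -0.0017  0.0659]
```

Request:
apply_moves(series=[{"x": 0.001,"y": -0.002,"z": 0.025,"wx": 0.001,"wy": 0,"wz": 0,"fingers": 1},{"x": 0,"y": 0,"z": 0.02,"wx": 0.001,"wy": 0,"wz": 0,"fingers": 1},{"x": 0,"y": 0,"z": 0.015,"wx": 0,"wy": 0,"wz": 0,"fingers": 1},{"x": 0,"y": 0,"z": 0,"wx": 0,"wy": 0,"wz": 0,"fingers": 1}])

```text
clock: 7.9
tool_pos: [0.6347, -0.2177, 0.0131]
eef_rot: [0.672, 0.74, 0.001, 0.001]
contact_force: [-0.3, -0.6, -0.2]
opening: 1.001
```

```bash
python3 plan.py .6335 -.218 .011 95.5
```

```text
7.9 [ 0.6347 -0.2177  0.0131] [0.672 0.74  0.001 0.001] axes [[-0.096, 0.995, 0.003], [0.995, 0.096, -0.0], [-0.0, 0.003, -1.0]] [-0.3 -0.6 -0.2] 1.001
rows min 0.04 world d [-0.0012 -0.0003 -0.0021]
tool shift [-0.0003 -0.0015  0.0027] turn [0.0008 0.0001 0.0001] shift in final axes [-0.0003 -0.0015  0.0027]
```

Request:
apply_moves(series=[{"x": 0,"y": -0.001,"z": 0.002,"wx": 0,"wy": 0,"wz": 0,"fingers": 0.3},{"x": 0,"y": 0,"z": 0,"wx": 0,"wy": 0,"wz": 0,"fingers": 0.15},{"x": 0,"y": 0,"z": 0,"wx": 0,"wy": 0,"wz": 0,"fingers": -1},{"x": 0,"y": 0,"z": 0,"wx": 0,"wy": 0,"wz": 0,"fingers": -1},{"x": 0,"y": 0,"z": 0,"wx": 0,"wy": 0,"wz": 0,"fingers": -1},{"x": 0,"y": 0,"z": 0,"wx": 0,"wy": 0,"wz": 0,"fingers": -1}], force=15)

```text
clock: 8.65
tool_pos: [0.6348, -0.2179, 0.0126]
eef_rot: [0.672, 0.74, 0.001, 0.002]
contact_force: [0.0, -0.7, -0.8]
opening: 0.54
```

Gripped at 0.54 (47.5 mm). Lift.

Request:
apply_moves(series=[{"x": 0,"y": 0,"z": -0.01,"wx": 0,"wy": 0,"wz": 0,"fingers": -1},{"x": 0,"y": 0,"z": -0.03,"wx": 0,"wy": 0,"wz": 0,"fingers": -1},{"x": 0,"y": 0,"z": -0.05,"wx": 0,"wy": 0,"wz": 0,"fingers": -1},{"x": 0,"y": 0,"z": -0.05,"wx": 0,"wy": 0,"wz": 0,"fingers": -1},{"x": 0,"y": 0,"z": 0,"wx": 0,"wy": 0,"wz": 0,"fingers": -1}], force=20)

```text
clock: 9.28
tool_pos: [0.6354, -0.2177, 0.1336]
eef_rot: [0.672, 0.74, 0.002, 0.004]
contact_force: [0.1, -0.3, -0.4]
opening: 0.543
```

```bash
python3 plan.py .493 .217 .13 96.9
python3 - <<'E'
from h import *
save("scene","s6.png"); c=camera_model("wrist"); save("wrist","w6.png")
a=cv2.imread('pics/s6.png');b=cv2.imread('pics/w6.png'); cv2.imwrite('pics/b6.png',cv2.resize(np.hstack([a,b]),(800,300)))
E
```

```text
9.275 [ 0.6354 -0.2177  0.1336] [0.672 0.74  0.002 0.004] axes [[-0.096, 0.995, 0.009], [0.995, 0.096, -0.001], [-0.002, 0.008, -1.0]] [ 0.1 -0.3 -0.4] 0.543
rows min 7.32 world d [-0.1424  0.4347 -0.0036]
tool shift [ 0.5581 -0.1248  0.0024] turn [ 0.0027  0.0006 -0.0076] shift in final axes [ 0.5609 -0.1115  0.0045]
```

View pics/b6.png

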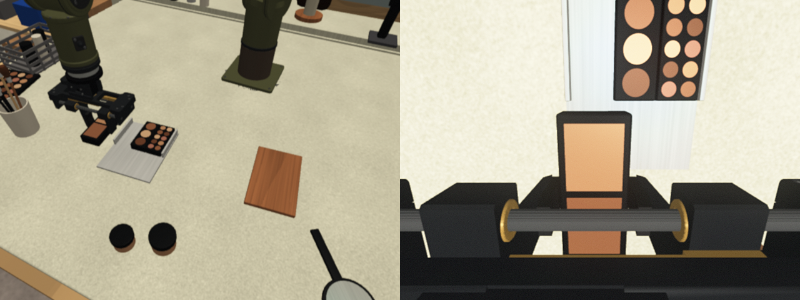

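Request:
apply_moves(series=[{"x": 0.03,"y": -0.007,"z": 0,"wx": 0.001,"wy": 0,"wz": -0.001,"fingers": -1},{"x": 0.06,"y": -0.013,"z": 0,"wx": 0.001,"wy": 0,"wz": -0.001,"fingers": -1},{"x": 0.07,"y": -0.015,"z": 0,"wx": 0.001,"wy": 0,"wz": -0.001,"fingers": -1},{"x": 0.07,"y": -0.015,"z": 0,"wx": 0,"wy": 0,"wz": -0.001,"fingers": -1},{"x": 0.07,"y": -0.015,"z": 0,"wx": 0,"wy": 0,"wz": -0.001,"fingers": -1},{"x": 0.07,"y": -0.015,"z": 0,"wx": 0,"wy": 0,"wz": -0.001,"fingers": -1},{"x": 0.07,"y": -0.015,"z": 0,"wx": 0,"wy": 0,"wz": -0.001,"fingers": -1},{"x": 0.05,"y": -0.011,"z": 0,"wx": 0,"wy": 0,"wz": -0.001,"fingers": -1}])

```text
clock: 10.38
tool_pos: [0.4978, 0.1678, 0.1215]
eef_rot: [0.666, 0.746, -0.01, -0.007]
contact_force: [0.6, 0.9, -0.9]
opening: 0.54
```

Request:
apply_moves(series=[{"x": 0.03,"y": -0.007,"z": 0,"wx": 0,"wy": 0,"wz": 0,"fingers": -1},{"x": 0.01,"y": -0.002,"z": 0,"wx": 0,"wy": 0,"wz": 0,"fingers": -1},{"x": 0,"y": 0,"z": 0,"wx": 0,"wy": 0,"wz": 0,"fingers": -1}])

```text
clock: 10.75
tool_pos: [0.4832, 0.2022, 0.1195]
eef_rot: [0.663, 0.748, -0.012, -0.009]
contact_force: [-0.1, -0.7, -0.8]
opening: 0.544
```

```bash
python3 plan.py .4934 .218 .06 96.9
python3 - <<'E'
from h import *
c=camera_model("wrist"); import pickle; pickle.dump(c,open('w7.pkl','wb')); save("wrist","w7.png")
E
```

```text
10.75 [0.4832 0.2022 0.1195] [ 0.663  0.748 -0.012 -0.009] axes [[-0.12, 0.992, -0.03], [0.993, 0.12, -0.006], [-0.002, -0.03, -1.0]] [-0.1 -0.7 -0.8] 0.544
rows min 1.0 world d [ 0.0102  0.0158 -0.0595]
tool shift [0.0183 0.0172 0.0738] turn [-0.0096  0.0008 -0.0001] shift in final axes [0.0181 0.015  0.0743]
```

View pics/w7.png

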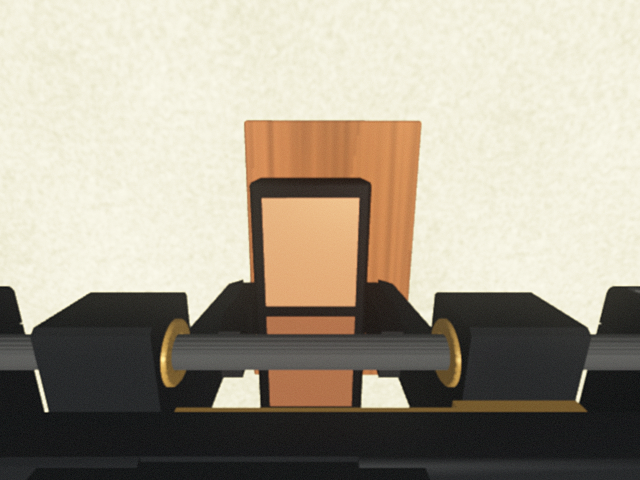

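Run:
```python
from h import *
import pickle; c=pickle.load(open('w7.pkl','rb'))
q=ray("wrist",[(246,122),(420,122),(411,300),(251,200)],.012,c)*1000; print(q)
mid=(q[0]+q[1])/2; e=q[1]-q[0]; n=np.array([e[1],-e[0]])/np.hypot(*e[:2]); print('width',np.hypot(*e[:2]),'yaw',np.degrees(np.arctan2(n[1],n[0])),'centre',mid[:2]+105*n)
```

```text
[[397.29452057 144.37116952  12.        ]
 [382.05704696 269.97416868  12.        ]
 [519.14575859 289.79424036  12.        ]
 [453.26923691 152.49873375  12.        ]]
width 126.52388707491316 yaw 6.917011838158153 centre [493.9115547  219.81798665]
```

Request:
apply_moves(series=[{"x": 0.01,"y": 0.009,"z": 0.01,"wx": -0.005,"wy": 0.001,"wz": 0,"fingers": -1},{"x": 0.009,"y": 0.009,"z": 0.02,"wx": -0.005,"wy": 0,"wz": 0,"fingers": -1},{"x": 0,"y": 0,"z": 0.02,"wx": 0,"wy": 0,"wz": 0,"fingers": -1},{"x": 0,"y": 0,"z": 0.01,"wx": 0,"wy": 0,"wz": 0,"fingers": -1},{"x": 0,"y": 0,"z": 0,"wx": 0,"wy": 0,"wz": 0,"fingers": -1}])

```text
clock: 11.42
tool_pos: [0.4997, 0.214, 0.0679]
eef_rot: [0.667, 0.745, 0.001, 0.002]
contact_force: [0.3, 0.0, -0.6]
opening: 0.548
```

```bash
python3 plan.py .4943 .219 .021 96.9
```

```text
11.425 [0.4997 0.214  0.0679] [0.667 0.745 0.001 0.002] axes [[-0.109, 0.994, 0.005], [0.994, 0.11, -0.001], [-0.002, 0.005, -1.0]] [ 0.3  0.  -0.6] 0.548
rows min 0.76 world d [-0.0054  0.005  -0.0469]
tool shift [ 0.007  -0.0063  0.0586] turn [ 0.0016  0.0005 -0.0034] shift in final axes [ 0.007  -0.0059  0.0586]
```

Request:
apply_moves(series=[{"x": 0.007,"y": -0.006,"z": 0.015,"wx": 0.001,"wy": 0.0005,"wz": -0.003,"fingers": -1},{"x": 0,"y": 0,"z": 0.015,"wx": 0,"wy": 0,"wz": 0,"fingers": -1},{"x": 0,"y": 0,"z": 0.012,"wx": 0,"wy": 0,"wz": 0,"fingers": -1},{"x": 0,"y": 0,"z": 0.006,"wx": 0,"wy": 0,"wz": 0,"fingers": -1},{"x": 0,"y": 0,"z": 0,"wx": 0,"wy": 0,"wz": 0,"fingers": -1}])

```text
clock: 12.05
tool_pos: [0.4946, 0.2195, 0.0272]
eef_rot: [0.664, 0.748, 0.001, 0.001]
contact_force: [-0.0, -0.1, -1.1]
opening: 0.541
```

```bash
python3 plan.py .4943 .219 .0185 96.9
```

```text
12.05 [0.4946 0.2195 0.0272] [0.664 0.748 0.001 0.001] axes [[-0.119, 0.993, 0.003], [0.993, 0.119, 0.001], [0.001, 0.003, -1.0]] [-0.  -0.1 -1.1] 0.541
rows min 0.14 world d [-0.0003 -0.0005 -0.0087]
tool shift [-0.0006 -0.0005  0.0109] turn [ 0.0009 -0.0002 -0.0003] shift in final axes [-0.0006 -0.0005  0.0109]
```

Request:
apply_moves(series=[{"x": 0,"y": 0,"z": 0.004,"wx": 0.001,"wy": 0,"wz": 0,"fingers": -1},{"x": 0,"y": 0,"z": 0.003,"wx": 0,"wy": 0,"wz": 0,"fingers": -1},{"x": 0,"y": 0,"z": 0.002,"wx": 0,"wy": 0,"wz": 0,"fingers": -1},{"x": 0,"y": 0,"z": 0,"wx": 0,"wy": 0,"wz": 0,"fingers": -1}])

```text
clock: 12.55
tool_pos: [0.4952, 0.2197, 0.0202]
eef_rot: [0.664, 0.748, 0.001, -0.0]
contact_force: [0.1, -0.0, -1.5]
opening: 0.543
```

Request:
apply_moves(series=[{"x": 0,"y": 0,"z": 0.001,"wx": 0,"wy": 0,"wz": 0,"fingers": -1},{"x": 0,"y": 0,"z": 0,"wx": 0,"wy": 0,"wz": 0,"fingers": -1}])

```text
clock: 12.8
tool_pos: [0.4953, 0.2197, 0.0195]
eef_rot: [0.664, 0.748, 0.001, -0.0]
contact_force: [-0.3, -0.4, -1.0]
opening: 0.542
```

Request:
apply_moves(series=[{"x": 0,"y": 0,"z": 0.0015,"wx": 0,"wy": 0,"wz": 0,"fingers": -1},{"x": 0,"y": 0,"z": 0,"wx": 0,"wy": 0,"wz": 0,"fingers": -1}])

```text
clock: 13.05
tool_pos: [0.4954, 0.2198, 0.0186]
eef_rot: [0.664, 0.748, 0.001, -0.0]
contact_force: [-0.6, 0.5, -0.1]
opening: 0.545
```

Request:
apply_moves(series=[{"x": 0,"y": 0,"z": 0.0015,"wx": 0,"wy": 0,"wz": 0,"fingers": -1},{"x": 0,"y": 0,"z": 0,"wx": 0,"wy": 0,"wz": 0,"fingers": -1}])

```text
clock: 13.3
tool_pos: [0.4955, 0.2198, 0.0187]
eef_rot: [0.664, 0.748, 0.001, 0.0]
contact_force: [0.6, 0.4, -1.6]
opening: 0.544
```

Request:
apply_moves(series=[{"x": 0,"y": 0,"z": 0.002,"wx": 0,"wy": 0,"wz": 0,"fingers": -1},{"x": 0,"y": 0,"z": 0.001,"wx": 0,"wy": 0,"wz": 0,"fingers": -1}])

```text
clock: 13.55
tool_pos: [0.4956, 0.2199, 0.0184]
eef_rot: [0.664, 0.748, 0.002, 0.001]
contact_force: [-1.6, -0.7, 8.0]
opening: 0.538
```

Contact (8 N) at the expected height. Open slowly and rise.

Request:
apply_moves(series=[{"x": 0,"y": 0,"z": 0,"wx": 0,"wy": 0,"wz": 0,"fingers": 0.12},{"x": 0,"y": 0,"z": 0,"wx": 0,"wy": 0,"wz": 0,"fingers": 0.25},{"x": 0,"y": 0,"z": 0,"wx": 0,"wy": 0,"wz": 0,"fingers": 0.6},{"x": 0,"y": 0,"z": 0,"wx": 0,"wy": 0,"wz": 0,"fingers": 0.8},{"x": 0,"y": 0,"z": -0.02,"wx": 0,"wy": 0,"wz": 0,"fingers": 0.8},{"x": 0,"y": 0,"z": -0.05,"wx": 0,"wy": 0,"wz": 0,"fingers": 0.8},{"x": 0,"y": 0,"z": -0.07,"wx": 0,"wy": 0,"wz": 0,"fingers": 0.8},{"x": 0,"y": 0,"z": -0.07,"wx": 0,"wy": 0,"wz": 0,"fingers": 0.8}])

```text
clock: 14.55
tool_pos: [0.493, 0.2186, 0.1894]
eef_rot: [0.663, 0.748, -0.002, -0.0]
contact_force: [1.6, -0.2, -0.3]
opening: 0.9
```

Request:
apply_moves(series=[{"x": -0.06,"y": 0,"z": -0.02,"wx": 0,"wy": 0,"wz": 0,"fingers": 0.8},{"x": -0.07,"y": 0,"z": 0,"wx": 0,"wy": 0,"wz": 0,"fingers": 0.8},{"x": -0.07,"y": 0,"z": 0,"wx": 0,"wy": 0,"wz": 0,"fingers": 0.8},{"x": -0.07,"y": 0,"z": 0,"wx": 0,"wy": 0,"wz": 0,"fingers": 0.8},{"x": 0,"y": 0,"z": 0,"wx": 0,"wy": 0,"wz": 0,"fingers": 0.8},{"x": 0,"y": 0,"z": 0,"wx": 0,"wy": 0,"wz": 0,"fingers": 0.8}])

```text
clock: 15.3
tool_pos: [0.5229, 0.0003, 0.2173]
eef_rot: [0.663, 0.749, 0.005, 0.005]
contact_force: [-0.0, 0.6, -0.2]
opening: 0.903
```

Run:
```python
from h import *
st(); p,_=save("top","t9.png")
import m
p=p[:,:,::-1].copy()
g=p[160:360,100:240]; d=(p.max(2)<45).astype(np.uint8)
print('duo dark outline',m.rect(d,.034,(115,175,230,340)))
```

```text
15.3 [5.229e-01 3.000e-04 2.173e-01] [0.663 0.749 0.005 0.005] axes [[-0.122, 0.992, 0.014], [0.993, 0.122, 0.002], [0.0, 0.014, -1.0]] [-0.   0.6 -0.2] 0.903
board [492.1 218.  207.7 128.8   6.9]
duo pans [ 519.7 -230.1   99.5   41.     5.7]
row [ 514.1 -180.6  107.9  146.9    5.7]
ledge [ 612.2 -174.    96.7  168.9    5.5]
duo dark outline [495.6 195.1 102.6   3.8   7.3]
```

View pics/t9.png

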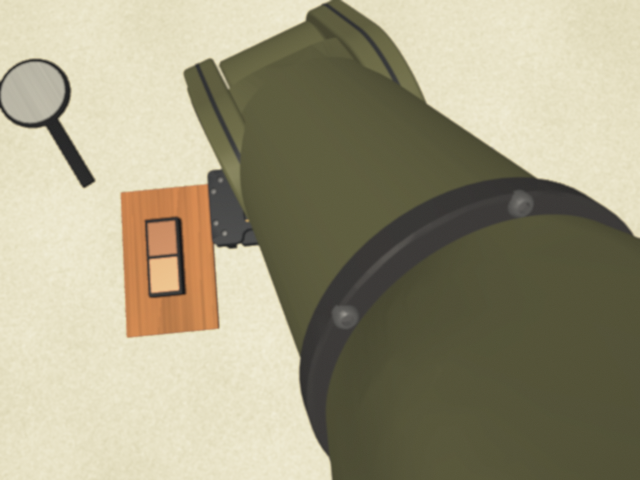

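The palette lies flat on the board (about 146–184, 218–296) and the arm hides the rack. I'll get the numbers and check the rack with the scene camera.

Run:
```python
from h import *
q=ray("top",[(146,219),(179,217),(183,294),(149,296)],.034)*1000; print(q.mean(0),q.round(1).tolist())
p,_=save("scene","s10.png"); b=p[:,:,::-1]; cv2.imwrite('pics/s10c.png',cv2.resize(b[150:380,130:510],None,fx=2,fy=2,interpolation=2))
hsv=cv2.cvtColor(b.copy(),cv2.COLOR_BGR2HSV); m=((hsv[...,1]>90)&(hsv[...,2]>60)).astype(np.uint8)
n,l,s,c=cv2.connectedComponentsWithStats(m)
for i in range(1,n):
    if 180<c[i][0]<290 and 185<c[i][1]<250 and s[i,4]>20: print(c[i],s[i,4],ray("scene",c[i],.028)[0]*1000)
```

```text
[493.69103363 217.67467597  34.        ] [[545.4, 246.8, 34.0], [549.2, 200.5, 34.0], [442.0, 188.4, 34.0], [438.2, 235.1, 34.0]]
[232.51111111 213.70707071] 495 [ 515.0002488  -183.19273991   28.        ]
[253.42666667 214.41333333] 225 [ 499.25617067 -146.59086394   28.        ]
[268.81372549 209.78431373] 102 [ 475.22083458 -126.73496185   28.        ]
[256.83870968 228.63978495] 186 [ 529.18436916 -121.43239872   28.        ]
[240.87878788 233.34848485] 66 [ 552.316891  -141.3786474   28.       ]
```

View pics/s10c.png

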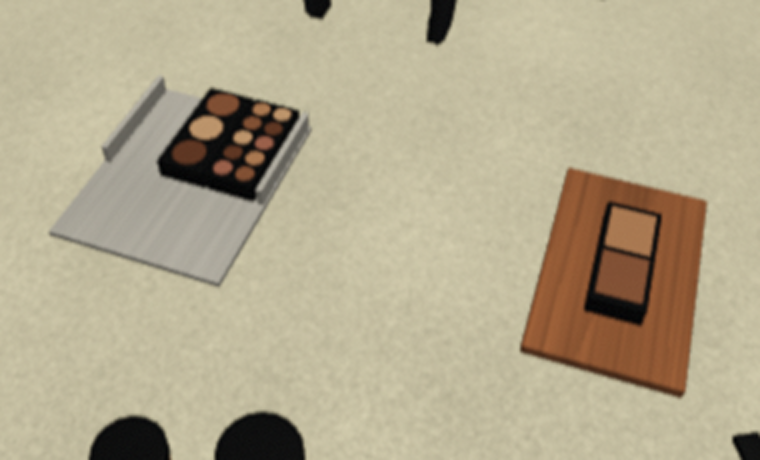

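All in order: the palette is centred to within about 2 mm and aligned, and the other two have not moved.

```bash
python3 -c "
from h import *
st(); print(finish_job())"
```

```text
15.4 [0.5229 0.0006 0.217 ] [0.662 0.749 0.005 0.005] axes [[-0.123, 0.992, 0.014], [0.992, 0.123, 0.001], [-0.0, 0.014, -1.0]] [ 0.2  0.9 -0.1] 0.899
the job is handed in; nothing more can be done
None
```

The two-pan palette is on the middle of the board and the job is handed in, at 15.4 s on the clock. I pushed it about 114 mm lengthwise out of its slot with closed fingers. I then gripped it across its width on the ledge, set it down until it pressed the board (8 N), and let go.

- **Placing:** the last top view puts the palette at (494, 218) mm, and the board's centre measured (492, 218) and (494, 220) mm in two views. It lies flat, within about 1° of the board's length.
- **Other palettes:** the last scene view shows both still in place in the rack, with their pans within about 0.3 mm of where they were before.
- **Ledge:** at the end of the push the palette hung roughly 25 mm over the ledge's far edge, because the palette is longer than the ledge. It stayed straight and level.
- **One check that failed:** automatic outlining of the palette on the board caught only its dark side, so I read its corners from the picture by eye instead.

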